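Scoop chocolates from the tray corner into the bowl

TASK

Use the steel scoop to fetch at least two of the three round chocolates out of the steel tray in one scoopful (they roll, so a corner of the tray makes a good backstop), lift them clear of the tray in the scoop and tip them into the white bowl. Then set the scoop down flat on the counter, outside the tray, and let go. Every chocolate must end in the bowl or in the tray; do not touch them with the fingers, and leave the bowl upright and the bowl, sugar jar, tamper and red cup where they stand.

Things in the scene. Friction and masses are not known exactly. Their poses are not given: they have to be found in the camera images.
- tray: open rectangular stainless tray, fixed to the counter, outside 188 x 112 mm, 43 mm high (45 mm over its rolled rim), walls 4 mm, flat floor 3 mm thick, so inside it is 180 (x) x 104 (y) mm with square corners. Origin: centre of its underside on the counter; its x axis runs along its length, away from the robot
- scoop: loose polished steel scoop, 140 g: flat pan 55 (x) x 64 mm (y), floor 2 mm, the last 10 mm bevelled to a 1 mm lip; walls 3 mm, the sides 10 mm high at the nose and 28 mm at the back, like the back wall; open at the nose. Origin: centre of the pan's underside, on which it stands; +x to the nose, z up. Behind the back wall an upright 6 mm thick carries a level black grip bar
- scoop_grip (a point): grip point on the scoop's black bar: 65 mm behind and 64 mm above the scoop's origin. The bar is level, flat-sided, 14 mm wide (y), 20 mm tall (z = 54 to 74 mm over the underside) and runs along the scoop's x from 31 to 109 mm behind the origin. Pinch it across y from above, at any lean in the scoop's upright plane; 30 N or more keeps it from turning in the fingers
- scoop_nose (a point): middle of the scoop's front lip, at its underside, 27.5 mm ahead of its origin
- choc_1_center (a point): centre of a hard round chocolate, a brown ball 26 mm across, 12 g, glazed and slippery, at the start in the far left part of the tray; it rolls when pushed. The three are alike
- choc_2_center (a point): centre of a hard round chocolate, a brown ball 26 mm across, 12 g, glazed and slippery, at the start near the middle of the tray's length, anywhere across it; it rolls when pushed. The three are alike
- choc_3_center (a point): centre of a hard round chocolate, a brown ball 26 mm across, 12 g, glazed and slippery, at the start in the far right part of the tray; it rolls when pushed. The three are alike
- bowl: loose white ceramic bowl, mouth 110 mm across, 46 mm high, 0.4 kg, just left of the tray. Origin: centre of its underside
- sugar_jar: bystander: glass sugar pourer with chrome spout, 72 mm across, 161 mm tall, behind the bowl. Origin: centre of its underside
- tamper: bystander: steel tamper with brown wooden handle standing on its foot, 58 mm across, 93 mm tall, to the right of the tray. Origin: centre of its underside
- cup_1: bystander: red cup, 58 mm across (85 mm with its handle), 51 mm tall, to the left of the scoop. Origin: centre of its underside
- choc_1: the ball itself; its origin lies on its surface and turns as it rolls: use the centre point
- choc_2: the ball itself; its origin lies on its surface and turns as it rolls: use the centre point
- choc_3: the ball itself; its origin lies on its surface and turns as it rolls: use the centre point

How it is judged:
On the way:
1. at least two chocolates lie in the scoop together while it is held clear above the tray ((((x of choc_1_center in the frame of scoop between -0.035 and 0.035 m and y of choc_1_center in the frame of scoop between -0.035 and 0.035 m and z of choc_1_center in the frame of scoop between 0 and 0.05 m) and (x of choc_2_center in the frame of scoop between -0.035 and 0.035 m and y of choc_2_center in the frame of scoop between -0.035 and 0.035 m and z of choc_2_center in the frame of scoop between 0 and 0.05 m)) or ((x of choc_1_center in the frame of scoop between -0.035 and 0.035 m and y of choc_1_center in the frame of scoop between -0.035 and 0.035 m and z of choc_1_center in the frame of scoop between 0 and 0.05 m) and (x of choc_3_center in the frame of scoop between -0.035 and 0.035 m and y of choc_3_center in the frame of scoop between -0.035 and 0.035 m and z of choc_3_center in the frame of scoop between 0 and 0.05 m)) or ((x of choc_2_center in the frame of scoop between -0.035 and 0.035 m and y of choc_2_center in the frame of scoop between -0.035 and 0.035 m and z of choc_2_center in the frame of scoop between 0 and 0.05 m) and (x of choc_3_center in the frame of scoop between -0.035 and 0.035 m and y of choc_3_center in the frame of scoop between -0.035 and 0.035 m and z of choc_3_center in the frame of scoop between 0 and 0.05 m))) and height (world z) of scoop above 0.06 m), for 0.2 s.
At the end, for the whole second after the job is handed in: At least two chocolates lie in the bowl (centres within 50 mm of its axis, below 60 mm), any other there or inside the tray; the bowl upright; the scoop at rest flat on the counter (within 10 mm, tilt under 7 degrees), over 78 mm from the tray centre; all slow (chocolates under 50 mm/s) ((((horizontal distance between choc_1_center and bowl below 0.05 m and height (world z) of choc_1_center between 0 and 0.06 m) and (horizontal distance between choc_2_center and bowl below 0.05 m and height (world z) of choc_2_center between 0 and 0.06 m)) or ((horizontal distance between choc_1_center and bowl below 0.05 m and height (world z) of choc_1_center between 0 and 0.06 m) and (horizontal distance between choc_3_center and bowl below 0.05 m and height (world z) of choc_3_center between 0 and 0.06 m)) or ((horizontal distance between choc_2_center and bowl below 0.05 m and height (world z) of choc_2_center between 0 and 0.06 m) and (horizontal distance between choc_3_center and bowl below 0.05 m and height (world z) of choc_3_center between 0 and 0.06 m))) and ((horizontal distance between choc_1_center and bowl below 0.05 m and height (world z) of choc_1_center between 0 and 0.06 m) or (x of choc_1_center in the frame of tray between -0.091 and 0.091 m and y of choc_1_center in the frame of tray between -0.053 and 0.053 m and z of choc_1_center in the frame of tray between 0 and 0.045 m)) and ((horizontal distance between choc_2_center and bowl below 0.05 m and height (world z) of choc_2_center between 0 and 0.06 m) or (x of choc_2_center in the frame of tray between -0.091 and 0.091 m and y of choc_2_center in the frame of tray between -0.053 and 0.053 m and z of choc_2_center in the frame of tray between 0 and 0.045 m)) and ((horizontal distance between choc_3_center and bowl below 0.05 m and height (world z) of choc_3_center between 0 and 0.06 m) or (x of choc_3_center in the frame of tray between -0.091 and 0.091 m and y of choc_3_center in the frame of tray between -0.053 and 0.053 m and z of choc_3_center in the frame of tray between 0 and 0.045 m)) and height (world z) of scoop between -0.01 and 0.01 m and angle between each of scoop, bowl's own z axis and vertical below 0.12 rad and horizontal distance between scoop and tray above 0.078 m and linear speed of scoop below 0.03 m/s and linear speed of each of choc_1, choc_2, choc_3 below 0.05 m/s); the robot touches nothing.
It fails at once if a finger presses a chocolate (contact force between the fingers and choc_1 above 0.3 N or contact force between the fingers and choc_2 above 0.3 N or contact force between the fingers and choc_3 above 0.3 N).
It fails at once if the bowl is pushed more than 40 mm or tipped over (distance of bowl from where it was at the start of the episode above 0.04 m or angle between bowl's own z axis and vertical above 0.6 rad).
It fails at once if the sugar jar, the tamper or the red cup is moved more than 30 mm (distance of any of sugar_jar, tamper, cup_1 from where it was at the start of the episode above 0.03 m).
It also fails if it takes over 66 s, if anything falls off the work surface, if the arm or the gripper's body presses on something with over 40 N, if the wrist force passes 120 N, or if a joint passes its speed limit or range.

ROBOT

A 6-joint arm with a two-finger parallel gripper is mounted at the origin on a cart in front of the work surface, level with it; the furniture and walls round the work are solid. World frame = base frame: x ahead of the robot, y to its left, z up, the work surface at z = 0. Lengths are in m, angles in rad, forces in N, time in s.
With the tool pointing down it reaches from about 0.3 to 0.85 m from the base axis. Payload 4.2 kg.
Tool frame: the origin (TCP) lies midway between the tips of the shut fingers; the grasp point (between the pads) lies 19 mm behind it (bot.grasp_offset is the z of the grasp point in the tool frame, in m); z points along the fingers, y is the line along which they close (so a half turn about z gives the same grasp; the last joint's range is limited). The gripper opens to 91 mm and grips with 3 to 60 N. Pads are 32 mm wide; open, the fingers measure 118 mm over their backs; the gripper's body (76 mm by 178 mm) begins 60 mm behind the grasp point.
Start: joints at [-1.18, 0.32, 1.565, -0, 1.257, -0.02], TCP at [0.23, -0.527, 0.193] pointing down, gripper open.
Joint ranges: [-3.11, 3.11], [-0.84, 2.01], [0.21, 2.61], [-1.34, 4.49], [0.05, 2.63], [-2.56, 2.56]. Speed limits (rad/s): [2.57, 2.57, 3.14, 3.14, 3.14, 3.14].

INTERFACE

Orientations are given as a unit quaternion [w, x, y, z].
In Python, from cell import bot gives the robot as it stands.
- The arm moves only by the tool drive_tool, never from a script. Its argument "deltas" is a list of rows, each an object with "gripper": the finger opening in m, from 0 to 0.0912; "xyz": the shift along the tool's x, y, z in m, a list of three; "turn": the turn about the tool's z in degrees. In form: [{"gripper": gripper, "xyz": [tx, ty, tz], "turn": turn}, ...]. A call has 1 to 20 rows; each row is the pose to reach, as a shift and turn from the pose commanded when the call began, along the tool's axes at that moment; what a row does not reach only later rows make up. A row lasts 1/8 s, in which the tool goes at most 62.5 mm and 10.7 degrees, less where a joint would pass 70% of its speed; a pose out of reach is approached as far as the arm can. A call with a gripper value outside its range is refused whole. The fingers move at their own pace and stop on an object; "newtons" is the grip in N (left out, the last holds). Time passes only in rows, so rows that repeat a pose let the fingers close. It gives the time, the measured TCP pose, the force, the opening and the grip force at its end, in the units of the state.
- bot.observe(): the state, without advancing time (a new reading comes with each control period).
- bot.camera(name): name is "scene" or "top" or "wrist"; returns the picture (400x640x3 uint8, red, green, blue); there is no depth.
- bot.camera_info(name): a dict with "intrinsics" (3x3 intrinsics, pixels), "R" (3x3) and "t" (3): a world point X has camera coordinates R X + t. Camera axes: x right, y down, z forward; pixel columns grow to the right and rows downward; lengths in m; the calibration is good to about 2 mm. The wrist camera is an equidistant fisheye: a pixel r from the principal point sees the ray r / f radians off the axis. A picture is of the moment at which its call begins: read the wrist's pose just before it. camera_info takes no time and is no camera call; for the wrist camera it gives the pose at the moment of the call.
- bot.close_job(): hands the job in; it is judged then, once.
The state is a dict: "t": time; "q": joint angles; "qd": joint speeds; "effort": joint torques, N m; "eef_pos": TCP position; "orientation": TCP orientation; "force": force on the tool from outside, world axes, zero at the start; "moment": the same for the moment, N m; "width": finger opening in m; "gripper_force": force on a finger pad.
Only numpy, scipy, OpenCV 4.12 (cv2) and the standard library are available. Lean on these libraries where they do the work, as an engineer would, in place of code of your own. Each camera call takes 0.05 s, during which the arm holds its last target. There are 200 camera calls.

## Working session

There is one attempt and no reset: what is moved stays moved. The work goes in short steps, Python scripts to look and compute and a tool call to move; the robot and the scene stay as the last step left them, time stands still between calls to the robot, and variables do not carry over. Pictures are saved under pics/ and viewed, at most 10 in all, crops included, and the job is handed in when it is done.

Besides the shell and the picture viewer there is one more tool, called after "Emit:" by a JSON object that holds its "api" and its "payload", one argument or row to a line. drive_tool: Moves the arm, as the interface text tells. Its arguments: {"type":"object","properties":{"deltas":{"type":"array","items":{"type":"object","properties":{"gripper":{"type":"number"},"xyz":{"type":"array","items":{"type":"number"}},"turn":{"type":"number"}}}},"newtons":{"type":"number"}},"required":["deltas"]}

```bash
mkdir -p pics; ls; cat > h.py <<'E'
import numpy as np, cv2
from cell import bot
def snap(n,f):
    im=bot.camera(n); cv2.imwrite('pics/'+f,im[:,:,::-1]); return im
def ray(n,u,v,z):
    c=bot.camera_info(n);K=np.array(c['intrinsics']);R=np.array(c['R']);t=np.array(c['t'])
    d=R.T@np.linalg.solve(K,[u,v,1]); o=-R.T@t
    return (o+d*(z-o[2])/d[2]).round(4)
def pix(n,X):
    c=bot.camera_info(n);p=np.array(c['R'])@X+c['t'];p=np.array(c['intrinsics'])@p;return p[:2]/p[2]
E
python3 - <<'E'
from h import *
snap('scene','s1.png');snap('top','t1.png')
for n in('scene','top'):
    c=bot.camera_info(n);print(c)
print(bot.observe())
E
```

```text
pics
{'intrinsics': array([[492.61554188,   0.        , 314.33824631],
       [  0.        , 492.61554188, 191.46068569],
       [  0.        ,   0.        ,   1.        ]]), 'R': array([[-0.860323  , -0.50918911, -0.02389124],
       [-0.20677222,  0.39143328, -0.89667455],
       [ 0.46592874, -0.76648969, -0.44204521]]), 't': array([0.49395699, 0.16172012, 1.23575993])}
{'intrinsics': array([[390.40961185,   0.        , 309.76025785],
       [  0.        , 390.40961185, 200.23947115],
       [  0.        ,   0.        ,   1.        ]]), 'R': array([[-0.02753292, -0.99930768,  0.0250219 ],
       [-0.99395248,  0.02470628, -0.10699566],
       [ 0.10630339, -0.02781648, -0.99394458]]), 't': array([0.01618549, 0.53288522, 1.15547424])}
{'t': 0.1, 'q': array([-1.18001698e+00,  3.20242149e-01,  1.56553967e+00,  3.66940119e-05,
        1.25739300e+00, -1.99900607e-02]), 'qd': array([ 0.00070751, -0.00144456, -0.00273174,  0.00075203, -0.00087432,
        0.00028944]), 'effort': array([ 7.08368443e-04, -4.13332272e+01, -2.32509345e+01,  7.29773683e-02,
        4.21620766e-02, -8.10490815e-05]), 'eef_pos': array([ 0.22944207, -0.52672023,  0.19190297]), 'orientation': array([-7.80742114e-04,  9.78983449e-01,  2.03938179e-01, -1.28673820e-04]), 'force': array([ 0.09311184,  0.97524629, -0.3763025 ]), 'moment': array([ 0.00579503, -0.01536277, -0.00492282]), 'gripper_force': 0.0, 'width': 0.09133978401591458}
```

```bash
python3 - <<'E'
import cv2
im=cv2.imread('pics/t1.png'); cv2.imwrite('pics/t1c.png',cv2.resize(im[80:320,200:520],None,fx=2.5,fy=2.5,interpolation=cv2.INTER_CUBIC))
E
```

```text
(no output)
```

View pics/t1.png

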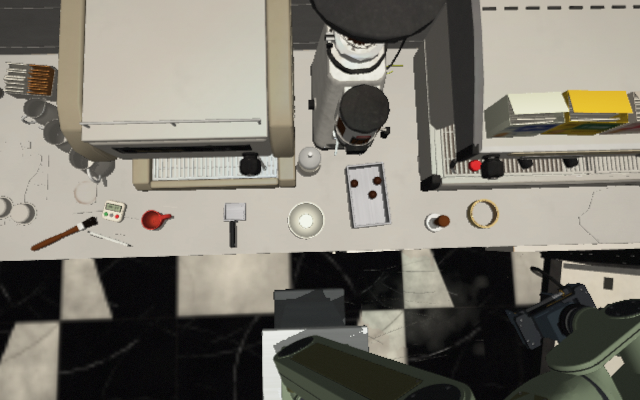

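View pics/s1.png

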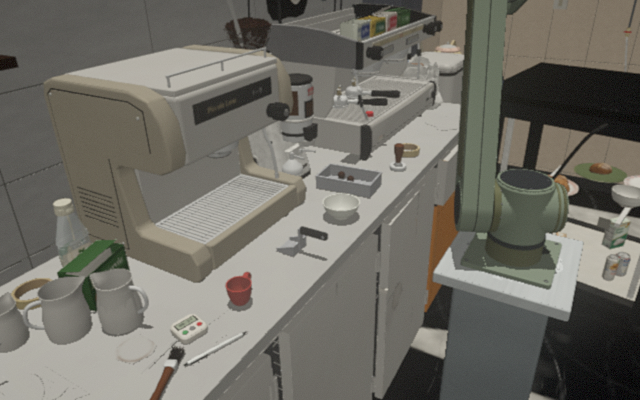

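The top view shows the tray around (368,195), bowl at (306,220), scoop pan (235,211) with its bar at (233,233), jar (309,160), tamper (437,222) and cup (155,219). I'll enlarge the work area.

```bash
python3 - <<'E'
import cv2
im=cv2.imread('pics/t1.png'); cv2.imwrite('pics/t1c.png',cv2.resize(im[140:260,210:410],None,fx=4,fy=4,interpolation=cv2.INTER_CUBIC))
E
```

```text
(no output)
```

View pics/t1c.png

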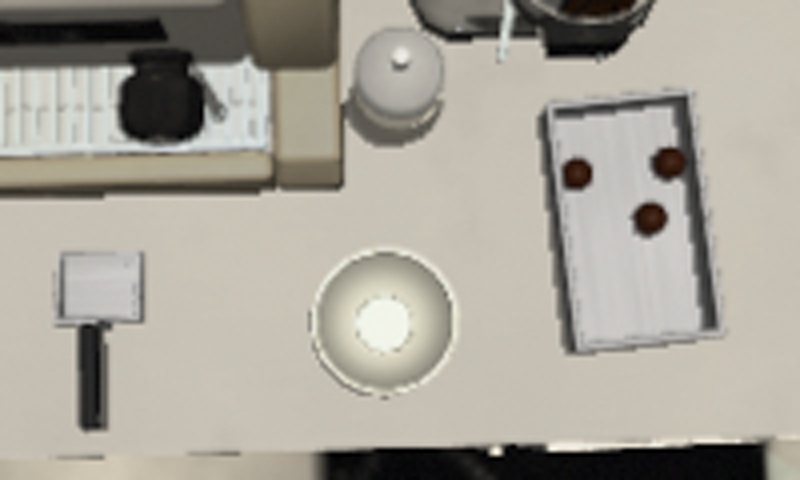

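```bash
python3 - <<'E'
from h import *
r=lambda u,v,z:ray('top',u/4+210,v/4+140,z)
for n,p in dict(tFL=(547,103,.045),tFR=(690,93,.045),tNR=(720,332,.045),tNL=(570,352,.045),bowl=(385,321,.046),c1=(576,173,.016),c3=(669,163,.016),c2=(650,218,.016),barN=(92,428,.074),barF=(90,322,.074),noseL=(61,252,.01),noseR=(143,252,.01),backL=(57,325,.028),backR=(143,321,.028),jar=(400,56,.161)).items(): print(n,r(*p))
print('tamper',ray('top',431,223,0.005),'cup',ray('top',152,219,.05))
E
```

```text
tFL [ 0.6335 -0.1121  0.045 ]
tFR [ 0.6387 -0.2212  0.045 ]
tNR [ 0.4571 -0.2351  0.045 ]
tNL [ 0.4452 -0.1222  0.045 ]
bowl [0.4718 0.0148 0.046 ]
c1 [ 0.5838 -0.1362  0.016 ]
c3 [ 0.5899 -0.2086  0.016 ]
c2 [ 0.5474 -0.192   0.016 ]
barN [0.3991 0.227  0.074 ]
barF [0.475 0.228 0.074]
noseL [0.533  0.2606 0.01  ]
noseR [0.5315 0.1981 0.01  ]
backL [0.4762 0.2604 0.028 ]
backR [0.4775 0.1962 0.028 ]
jar [0.6456 0.0018 0.161 ]
tamper [ 0.4554 -0.372   0.005 ] cup [0.487  0.4669 0.05  ]
```

Positions agree with the known sizes: tray 188x112 with yaw about 3.7°, centre (0.5436,-0.1727), and the scoop level at yaw about 0 with its grip near (0.442,0.228). The tool always points down, so I'll tip the scoop by letting it pivot under a light grip. Next I move above the grip.

Emit:
{"api": "drive_tool", "payload": {
  "deltas": [
    {"gripper":0.06,"xyz":[0.4963,-0.607,0.05],"turn":23.5},
    {"gripper":0.06,"xyz":[0.4963,-0.607,0.05],"turn":23.5},
    {"gripper":0.06,"xyz":[0.4963,-0.607,0.05],"turn":23.5},
    {"gripper":0.06,"xyz":[0.4963,-0.607,0.05],"turn":23.5},
    {"gripper":0.06,"xyz":[0.4963,-0.607,0.05],"turn":23.5},
    {"gripper":0.06,"xyz":[0.4963,-0.607,0.05],"turn":23.5},
    {"gripper":0.06,"xyz":[0.4963,-0.607,0.05],"turn":23.5},
    {"gripper":0.06,"xyz":[0.4963,-0.607,0.05],"turn":23.5},
    {"gripper":0.06,"xyz":[0.4963,-0.607,0.05],"turn":23.5},
    {"gripper":0.06,"xyz":[0.4963,-0.607,0.05],"turn":23.5},
    {"gripper":0.06,"xyz":[0.4963,-0.607,0.05],"turn":23.5},
    {"gripper":0.06,"xyz":[0.4963,-0.607,0.05],"turn":23.5},
    {"gripper":0.06,"xyz":[0.4963,-0.607,0.05],"turn":23.5},
    {"gripper":0.06,"xyz":[0.4963,-0.607,0.05],"turn":23.5},
    {"gripper":0.06,"xyz":[0.4963,-0.607,0.05],"turn":23.5},
    {"gripper":0.06,"xyz":[0.4963,-0.607,0.05],"turn":23.5}
  ]
}}

```text
t: 2.1
eef_pos: [0.4419, 0.2264, 0.1427]
orientation: [0.0, 1.0, -0.0, -0.0]
force: [-0.6, 0.7, -0.6]
width: 0.0598
gripper_force: 0.0
```

```bash
python3 - <<'E'
from h import *
o=bot.observe();print(o['t'],o['eef_pos'],o['orientation'],o['q'])
snap('wrist','w1.png')
E
```

```text
2.1 [0.44186381 0.22636124 0.14268418] [ 2.21763300e-04  9.99999910e-01 -3.30015740e-04 -1.44680526e-04] [ 4.50459972e-01  2.36869849e-01  1.81676220e+00 -3.08335206e-04
  1.08841431e+00  2.02205943e+00]
```

View pics/w1.png

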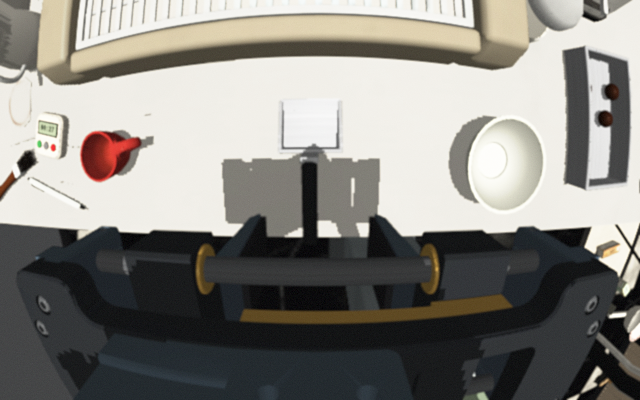

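The wrist view shows the bar at column 310 between the fingers (265 and 367), with the pan at (311,125), so I'm aligned. I'll descend and grip.

Emit:
{"api": "drive_tool", "payload": {
  "deltas": [
    {"gripper":0.06,"xyz":[0,-0.001,0.05],"turn":0},
    {"gripper":0.06,"xyz":[0,-0.001,0.0955],"turn":0},
    {"gripper":0.06,"xyz":[0,-0.001,0.0955],"turn":0},
    {"gripper":0.0,"xyz":[0,-0.001,0.0955],"turn":0},
    {"gripper":0.0,"xyz":[0,-0.001,0.0955],"turn":0},
    {"gripper":0.0,"xyz":[0,-0.001,0.0955],"turn":0},
    {"gripper":0.0,"xyz":[0,-0.001,0.0955],"turn":0},
    {"gripper":0.0,"xyz":[0,-0.001,0.0955],"turn":0}
  ],
  "newtons": 60
}}

```text
t: 3.15
eef_pos: [0.4425, 0.2288, 0.0475]
orientation: [-0.0, 1.0, 0.0, 0.0]
force: [1.1, -3.3, -1.0]
width: 0.0135
gripper_force: 60.3
```

Emit:
{"api": "drive_tool", "payload": {
  "deltas": [
    {"xyz":[0,0,-0.05],"turn":0},
    {"xyz":[0,0,-0.1],"turn":0},
    {"xyz":[-0.01,0.06,-0.1],"turn":0},
    {"xyz":[-0.01,0.12,-0.1],"turn":-3.7},
    {"xyz":[-0.01,0.18,-0.1],"turn":-3.7},
    {"xyz":[-0.01,0.24,-0.1],"turn":-3.7},
    {"xyz":[-0.01,0.3,-0.1],"turn":-3.7},
    {"xyz":[-0.0105,0.36,-0.1],"turn":-3.7},
    {"xyz":[-0.0105,0.4,-0.1],"turn":-3.7},
    {"xyz":[-0.0105,0.428,-0.083],"turn":-3.7},
    {"xyz":[-0.0105,0.428,-0.083],"turn":-3.7},
    {"xyz":[-0.0105,0.428,-0.083],"turn":-3.7},
    {"xyz":[-0.0105,0.428,-0.083],"turn":-3.7}
  ]
}}

```text
invalid input
```

```bash
python3 - <<'E'
from h import *
o=bot.observe();print(o['t'],o['eef_pos'],o['orientation'],o['q'],o['force'],o['width'])
c=bot.camera_info('wrist');np.save('w2.npy',c,allow_pickle=True);print(c)
im=snap('wrist','w2.png'); snap('top','t2.png')
cv2.imwrite('pics/w2c.png',cv2.resize(im[0:250,160:480,::-1],None,fx=2.4,fy=2.4,interpolation=cv2.INTER_CUBIC))
E
```

```text
3.15 [0.44254153 0.22876302 0.04747245] [-2.38114109e-04  9.99999796e-01  3.63159774e-04  4.68209830e-04] [4.54000630e-01 3.44381121e-01 1.94308287e+00 2.34795306e-05
 8.53078257e-01 2.02405520e+00] [ 1.11578849 -3.27655269 -0.97991022] 0.01345343723241775
{'intrinsics': array([[309.70691629,   0.        , 317.13155143],
       [  0.        , 309.70691629, 198.47757725],
       [  0.        ,   0.        ,   1.        ]]), 'R': array([[ 1.19932634e-03, -9.99998415e-01, -1.31610473e-03],
       [-9.67043699e-01, -1.49489160e-03,  2.54606068e-01],
       [-2.54607632e-01,  9.67375027e-04, -9.67043959e-01]]), 't': array([0.229105  , 0.43742346, 0.36203943])}
```

View pics/w2c.png

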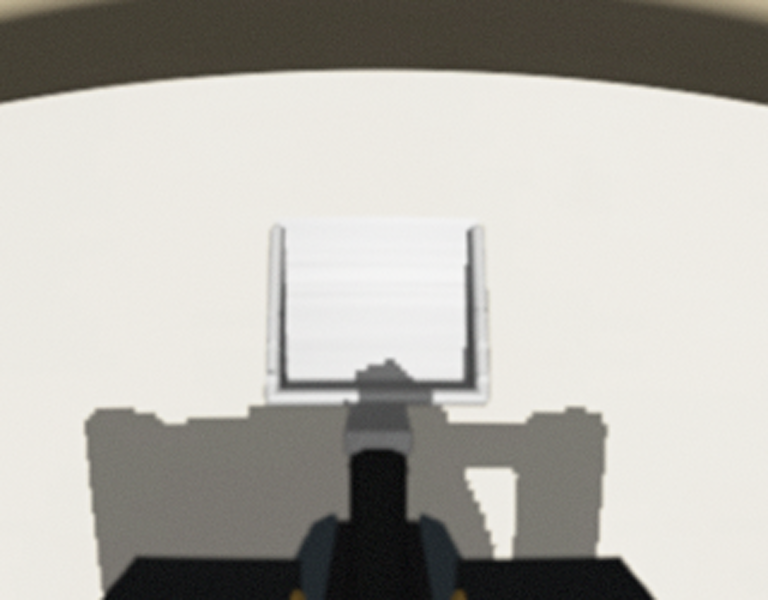

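The call was refused because the rows lacked "gripper". The crop shows the bar held between the pads (column 378) and the pan straight ahead. I'll resend with gripper values.

Emit:
{"api": "drive_tool", "payload": {
  "deltas": [
    {"gripper":0,"xyz":[0,0,-0.05],"turn":0},
    {"gripper":0,"xyz":[0,0,-0.1],"turn":0},
    {"gripper":0,"xyz":[-0.01,0.06,-0.1],"turn":0},
    {"gripper":0,"xyz":[-0.01,0.12,-0.1],"turn":-3.7},
    {"gripper":0,"xyz":[-0.01,0.18,-0.1],"turn":-3.7},
    {"gripper":0,"xyz":[-0.01,0.24,-0.1],"turn":-3.7},
    {"gripper":0,"xyz":[-0.01,0.3,-0.1],"turn":-3.7},
    {"gripper":0,"xyz":[-0.0105,0.36,-0.1],"turn":-3.7},
    {"gripper":0,"xyz":[-0.0105,0.4,-0.1],"turn":-3.7},
    {"gripper":0,"xyz":[-0.0105,0.428,-0.083],"turn":-3.7},
    {"gripper":0,"xyz":[-0.0105,0.428,-0.083],"turn":-3.7},
    {"gripper":0,"xyz":[-0.0105,0.428,-0.083],"turn":-3.7},
    {"gripper":0,"xyz":[-0.0105,0.428,-0.083],"turn":-3.7}
  ],
  "newtons": 60
}}

```text
t: 4.88
eef_pos: [0.4322, -0.1986, 0.1305]
orientation: [0.0, 0.999, 0.033, 0.0]
force: [-0.7, 0.8, -2.3]
width: 0.0132
gripper_force: 60.0
```

```bash
python3 - <<'E'
from h import *
o=bot.observe();print(o['t'],o['eef_pos'],o['orientation'],o['q'],o['force'],o['width'])
c=bot.camera_info('wrist');np.save('w3.npy',c,allow_pickle=True)
im=snap('wrist','w3.png')
cv2.imwrite('pics/w3c.png',cv2.resize(im[0:250,160:480,::-1],None,fx=2.4,fy=2.4,interpolation=cv2.INTER_CUBIC))
E
```

```text
4.875 [ 0.43220162 -0.19861264  0.13052691] [4.74980434e-05 9.99447215e-01 3.32446550e-02 2.34932167e-04] [-4.55038708e-01  2.16502630e-01  1.87924603e+00  1.57812489e-04
  1.04538448e+00  1.04917693e+00] [-0.68313348  0.79205946 -2.31000051] 0.013174270996648585
```

View pics/w3c.png

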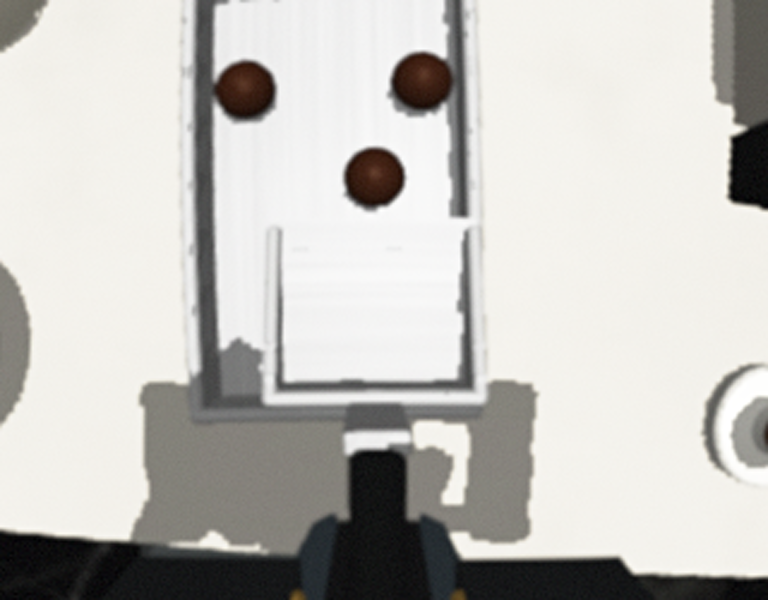

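```bash
cat >> h.py <<'E'
def fray(c,u,v,z):
    K=np.array(c['intrinsics']);R=np.array(c['R']);t=np.array(c['t'])
    x=(u-K[0,2])/K[0,0];y=(v-K[1,2])/K[1,1];r=np.hypot(x,y)
    d=R.T@np.array([np.sin(r)*x/r,np.sin(r)*y/r,np.cos(r)]);o=-R.T@t
    return (o+d*(z-o[2])/d[2]).round(4)
def wtray(p,C=(.5436,-.1727),yaw=np.radians(3.7)):
    d=np.array(p[:2])-C;return (np.array([[np.cos(yaw),np.sin(yaw)],[-np.sin(yaw),np.cos(yaw)]])@d).round(4)
E
python3 - <<'E'
from h import *
c=np.load('w3.npy',allow_pickle=True).item()
for n,x,y,z in [('Lout',182,20,.045),('Lout',187,300,.045),('near',300,421,.045),('Rout',476,20,.045),('Rout',481,200,.045),('Rin',463,100,.045),('Lin',197,100,.045),('Rfloor',448,130,.003),('Lfloor',215,200,.003),('farfloor',330,2,.003),('c1',246,89,.016),('c3',421,80,.016),('c2',374,177,.016),('noseL',274,228,.096),('noseR',474,220,.096),('backL',265,403,.112),('backR',485,402,.112)]:
    p=fray(c,160+x/2.4,y/2.4-.2,z);print(n,p,wtray(p))
E
```

```text
Lout [ 0.6068 -0.1113  0.045 ] [0.067  0.0572]
Lout [ 0.4957 -0.1216  0.045 ] [-0.0445  0.0541]
near [ 0.4515 -0.1671  0.045 ] [-0.0915  0.0115]
Rout [ 0.6111 -0.223   0.045 ] [ 0.0641 -0.0546]
Rout [ 0.5396 -0.229   0.045 ] [-0.0076 -0.0559]
Rin [ 0.5776 -0.2199  0.045 ] [ 0.0309 -0.0493]
Lin [ 0.5732 -0.1205  0.045 ] [0.0329 0.0502]
Rfloor [ 0.5744 -0.2183  0.003 ] [ 0.0278 -0.0475]
Lfloor [ 0.5384 -0.1209  0.003 ] [-0.0018  0.052 ]
farfloor [ 0.631 -0.164  0.003] [0.0878 0.003 ]
c1 [ 0.5851 -0.1334  0.016 ] [0.0439 0.0365]
c3 [ 0.5924 -0.205   0.016 ] [ 0.0466 -0.0354]
c2 [ 0.5492 -0.1886  0.016 ] [ 0.0046 -0.0162]
noseL [ 0.5203 -0.1608  0.096 ] [-0.0225  0.0134]
noseR [ 0.5267 -0.2207  0.096 ] [-0.02   -0.0468]
backL [ 0.469 -0.163  0.112] [-0.0738  0.0145]
backR [ 0.4735 -0.2261  0.112 ] [-0.0734 -0.0488]
```

Emit:
{"api": "drive_tool", "payload": {
  "deltas": [
    {"gripper":0,"xyz":[0.004,0.001,0.03],"turn":-0.4},
    {"gripper":0,"xyz":[0.004,0.001,0.055],"turn":-0.4},
    {"gripper":0,"xyz":[0.004,0.001,0.07],"turn":-0.4},
    {"gripper":0,"xyz":[0.004,0.001,0.077],"turn":-0.4},
    {"gripper":0,"xyz":[0.004,0.001,0.08],"turn":-0.4},
    {"gripper":0,"xyz":[0.004,0.001,0.08],"turn":-0.4}
  ]
}}

```text
t: 5.68
eef_pos: [0.4368, -0.2004, 0.0508]
orientation: [0.0, 0.999, 0.036, 0.001]
force: [0.1, 0.7, -1.6]
width: 0.0131
gripper_force: 60.0
```

Emit:
{"api": "drive_tool", "payload": {
  "deltas": [
    {"gripper":0,"xyz":[0,0,0.001],"turn":0},
    {"gripper":0,"xyz":[0.012,0,0.001],"turn":0},
    {"gripper":0,"xyz":[0.024,0,0.001],"turn":0},
    {"gripper":0,"xyz":[0.036,0,0.001],"turn":0},
    {"gripper":0,"xyz":[0.048,0,0.001],"turn":0},
    {"gripper":0,"xyz":[0.06,0,0.001],"turn":0}
  ]
}}

```text
t: 6.42
eef_pos: [0.4971, -0.1963, 0.05]
orientation: [0.001, 0.999, 0.036, 0.001]
force: [-3.0, 0.5, 6.6]
width: 0.013
gripper_force: 60.0
```

```bash
python3 - <<'E'
from h import *
o=bot.observe();print(o['t'],o['eef_pos'],o['orientation'],o['force'],o['width'])
c=bot.camera_info('wrist');np.save('w4.npy',c,allow_pickle=True)
im=snap('wrist','w4.png')
cv2.imwrite('pics/w4c.png',cv2.resize(im[0:250,160:480,::-1],None,fx=2.4,fy=2.4,interpolation=cv2.INTER_CUBIC))
E
```

```text
6.425 [ 0.49714187 -0.19627997  0.04997053] [5.57640240e-04 9.99342760e-01 3.62410765e-02 5.66571191e-04] [-3.01930407  0.54667485  6.6036714 ] 0.01295262798700503
```

View pics/w4c.png

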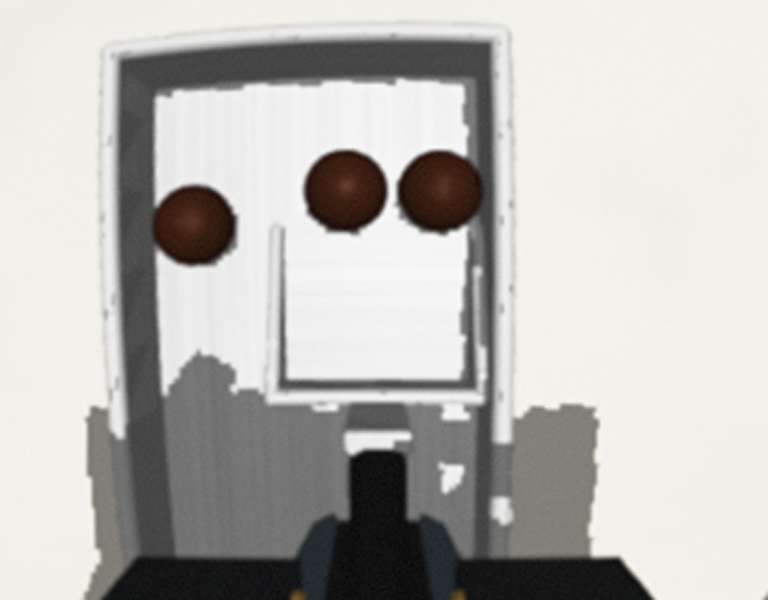

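The view shows two balls side by side ahead of the nose (345,190) and (440,190), with the third to the left (194,224) and clear of the scoop. I'll keep pushing to the far wall.

Emit:
{"api": "drive_tool", "payload": {
  "deltas": [
    {"gripper":0,"xyz":[0.01,0,0],"turn":0},
    {"gripper":0,"xyz":[0.02,0,0],"turn":0},
    {"gripper":0,"xyz":[0.03,0,0],"turn":0},
    {"gripper":0,"xyz":[0.036,0,0],"turn":0},
    {"gripper":0,"xyz":[0.042,0,0],"turn":0},
    {"gripper":0,"xyz":[0.045,0,0],"turn":0},
    {"gripper":0,"xyz":[0.045,0,0],"turn":0}
  ]
}}

```text
t: 7.35
eef_pos: [0.5418, -0.1928, 0.05]
orientation: [0.0, 0.999, 0.036, 0.001]
force: [-2.0, 0.2, 7.0]
width: 0.013
gripper_force: 60.0
```

```bash
python3 - <<'E'
from h import *
o=bot.observe();print(o['t'],o['eef_pos'],o['orientation'],o['force'],o['width'])
im=snap('wrist','w5.png')
cv2.imwrite('pics/w5c.png',cv2.resize(im[0:250,160:480,::-1],None,fx=2.4,fy=2.4,interpolation=cv2.INTER_CUBIC))
E
```

```text
7.35 [ 0.54175502 -0.19281746  0.04995973] [3.94562838e-04 9.99341235e-01 3.62841160e-02 6.34770455e-04] [-1.96599777  0.22309338  6.98218158] 0.013003549739694443
```

View pics/w5c.png

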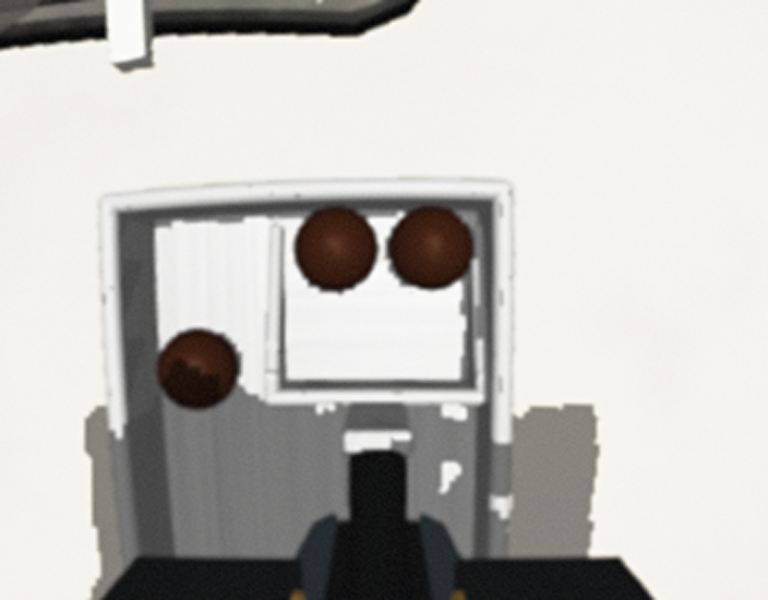

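Both balls are on the pan at (335,248) and (431,247), against the far wall; the third is away at (198,368). Now I loosen the grip and lean the scoop nose-up about its rear edge by moving down and back.

Emit:
{"api": "drive_tool", "payload": {
  "deltas": [
    {"gripper":0,"xyz":[0,0,0],"turn":0},
    {"gripper":0,"xyz":[0,0,0],"turn":0},
    {"gripper":0,"xyz":[-0.002,0,0.0012],"turn":0},
    {"gripper":0,"xyz":[-0.004,0,0.0025],"turn":0},
    {"gripper":0,"xyz":[-0.0065,0,0.0042],"turn":0},
    {"gripper":0,"xyz":[-0.009,0,0.006],"turn":0},
    {"gripper":0,"xyz":[-0.011,0,0.0076],"turn":0},
    {"gripper":0,"xyz":[-0.013,0,0.0093],"turn":0},
    {"gripper":0,"xyz":[-0.014,0,0.0105],"turn":0},
    {"gripper":0,"xyz":[-0.014,0,0.0105],"turn":0}
  ],
  "newtons": 12
}}

```text
t: 8.65
eef_pos: [0.5264, -0.1936, 0.0384]
orientation: [-0.0, 0.999, 0.036, -0.0]
force: [-1.4, 0.3, 2.0]
width: 0.014
gripper_force: 12.0
```

Emit:
{"api": "drive_tool", "payload": {
  "deltas": [
    {"gripper":0,"xyz":[0,0,0],"turn":0},
    {"gripper":0,"xyz":[0,0,0],"turn":0},
    {"gripper":0,"xyz":[0,0,0],"turn":0}
  ],
  "newtons": 60
}}

```text
t: 9.02
eef_pos: [0.5265, -0.1936, 0.0385]
orientation: [-0.0, 0.999, 0.036, -0.0]
force: [-1.0, -0.0, 2.9]
width: 0.0133
gripper_force: 60.0
```

```bash
python3 - <<'E'
from h import *
o=bot.observe();print(o['t'],o['eef_pos'],o['orientation'],o['force'],o['width'])
im=snap('wrist','w6.png')
cv2.imwrite('pics/w6c.png',cv2.resize(im[0:250,160:480,::-1],None,fx=2.4,fy=2.4,interpolation=cv2.INTER_CUBIC))
E
```

```text
9.025 [ 0.52654475 -0.19361209  0.03853828] [-4.45794779e-05  9.99347594e-01  3.61148976e-02 -3.13254598e-04] [-1.04039457 -0.03741413  2.89138337] 0.01326777598342734
```

View pics/w6c.png

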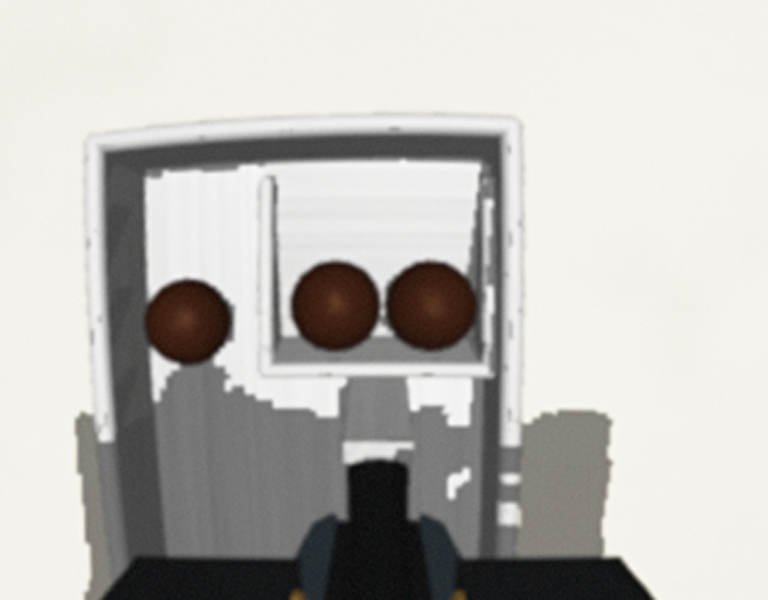

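Both balls have rolled back into the tilted pan, (336,305) and (432,305), against its back wall. I'll lift, then carry them smoothly to the bowl.

Emit:
{"api": "drive_tool", "payload": {
  "deltas": [
    {"gripper":0,"xyz":[-0.001,0,-0.004],"turn":0},
    {"gripper":0,"xyz":[-0.002,0,-0.012],"turn":0},
    {"gripper":0,"xyz":[-0.003,0,-0.025],"turn":0},
    {"gripper":0,"xyz":[-0.003,0,-0.045],"turn":0},
    {"gripper":0,"xyz":[-0.003,0,-0.065],"turn":0},
    {"gripper":0,"xyz":[-0.003,0,-0.085],"turn":0},
    {"gripper":0,"xyz":[-0.003,0,-0.1],"turn":0},
    {"gripper":0,"xyz":[-0.003,0,-0.11],"turn":0},
    {"gripper":0,"xyz":[-0.003,0,-0.115],"turn":0},
    {"gripper":0,"xyz":[-0.003,0,-0.115],"turn":0},
    {"gripper":0,"xyz":[-0.003,0,-0.115],"turn":0},
    {"gripper":0,"xyz":[-0.003,0,-0.115],"turn":0}
  ]
}}

```text
t: 10.58
eef_pos: [0.5235, -0.1938, 0.1531]
orientation: [-0.0, 0.999, 0.036, -0.001]
force: [-0.6, 0.5, -0.9]
width: 0.0131
gripper_force: 60.0
```

```bash
python3 - <<'E'
from h import *
o=bot.observe();print(o['t'],o['eef_pos'],o['force'])
a=snap('wrist','w7.png');b=cv2.imread('pics/w6.png')[:,:,::-1]
r=np.s_[60:155,265:370]
for i in(b,a):
    m=((i[:,:,0].astype(int)-i[:,:,2]>25)).astype(np.uint8); n,l,s,c=cv2.connectedComponentsWithStats(m)
    print([(tuple(c[k].round(0)),s[k][4]) for k in range(1,n) if s[k][4]>300])
E
```

```text
10.575 [ 0.52353003 -0.1937598   0.15306739] [-0.57336459  0.49855031 -0.88806189]
[((np.float64(299.0), np.float64(127.0)), np.int32(903)), ((np.float64(340.0), np.float64(127.0)), np.int32(914)), ((np.float64(237.0), np.float64(134.0)), np.int32(801)), ((np.float64(282.0), np.float64(272.0)), np.int32(338)), ((np.float64(352.0), np.float64(272.0)), np.int32(324)), ((np.float64(308.0), np.float64(314.0)), np.int32(3920)), ((np.float64(625.0), np.float64(362.0)), np.int32(2132)), ((np.float64(609.0), np.float64(329.0)), np.int32(322))]
[((np.float64(54.0), np.float64(81.0)), np.int32(5034)), ((np.float64(299.0), np.float64(127.0)), np.int32(902)), ((np.float64(340.0), np.float64(127.0)), np.int32(911)), ((np.float64(612.0), np.float64(146.0)), np.int32(490)), ((np.float64(554.0), np.float64(220.0)), np.int32(915)), ((np.float64(282.0), np.float64(272.0)), np.int32(334)), ((np.float64(352.0), np.float64(272.0)), np.int32(322)), ((np.float64(617.0), np.float64(339.0)), np.int32(2487)), ((np.float64(308.0), np.float64(314.0)), np.int32(3950))]
```

Both balls kept their places in the wrist image, so they're riding in the scoop. I'll carry them over to the bowl.

Emit:
{"api": "drive_tool", "payload": {
  "deltas": [
    {"gripper":0,"xyz":[-0.003,-0.005,0],"turn":0},
    {"gripper":0,"xyz":[-0.009,-0.018,0],"turn":0},
    {"gripper":0,"xyz":[-0.019,-0.037,0],"turn":0},
    {"gripper":0,"xyz":[-0.031,-0.061,0],"turn":0},
    {"gripper":0,"xyz":[-0.043,-0.085,0],"turn":0},
    {"gripper":0,"xyz":[-0.055,-0.109,0],"turn":0},
    {"gripper":0,"xyz":[-0.067,-0.133,0],"turn":0},
    {"gripper":0,"xyz":[-0.079,-0.156,0],"turn":0},
    {"gripper":0,"xyz":[-0.09,-0.177,0],"turn":0},
    {"gripper":0,"xyz":[-0.099,-0.195,0.004],"turn":0},
    {"gripper":0,"xyz":[-0.105,-0.207,0.012],"turn":0},
    {"gripper":0,"xyz":[-0.1085,-0.2132,0.022],"turn":0},
    {"gripper":0,"xyz":[-0.1085,-0.2132,0.032],"turn":0},
    {"gripper":0,"xyz":[-0.1085,-0.2132,0.04],"turn":0},
    {"gripper":0,"xyz":[-0.1085,-0.2132,0.043],"turn":0},
    {"gripper":0,"xyz":[-0.1085,-0.2132,0.043],"turn":0}
  ]
}}

```text
t: 12.62
eef_pos: [0.4004, 0.0107, 0.1104]
orientation: [0.0, 0.999, 0.036, -0.0]
force: [-0.9, 0.1, -1.9]
width: 0.0133
gripper_force: 60.0
```

```bash
cat >> h.py <<'E'
def balls(i):
    m=((i[:,:,0].astype(int)-i[:,:,2]>25)).astype(np.uint8); n,l,s,c=cv2.connectedComponentsWithStats(m)
    return [(tuple(c[k].round(0).astype(int).tolist()),int(s[k][4])) for k in range(1,n) if s[k][4]>150 and c[k][1]<265]
def rim(c):  # where the bowl mouth ought to show in the wrist view
    K=np.array(c['intrinsics'])
    for a in range(0,360,90):
        X=np.array([.472+.055*np.cos(np.radians(a)),.015+.055*np.sin(np.radians(a)),.046]);p=np.array(c['R'])@X+c['t']
        th=np.arccos(p[2]/np.linalg.norm(p));print(a,(K[0,0]*th*p[:2]/np.hypot(*p[:2])+K[:2,2]).round(0))
E
python3 - <<'E'
from h import *
o=bot.observe();print(o['t'],o['eef_pos'],o['force']);rim(bot.camera_info('wrist'))
a=snap('wrist','w8.png');print(balls(a))
cv2.imwrite('pics/w8c.png',cv2.resize(a[0:250,160:480,::-1],None,fx=2.4,fy=2.4))
E
```

```text
12.625 [0.4003927  0.01066293 0.11039522] [-0.94166183  0.13032961 -1.8649887 ]
0 [324.  54.]
90 [253. 116.]
180 [314. 185.]
270 [385. 125.]
[((26, 10), 1148), ((479, 27), 156), ((5, 114), 347), ((297, 127), 907), ((336, 127), 912), ((630, 179), 366)]
```

Emit:
{"api": "drive_tool", "payload": {
  "deltas": [
    {"gripper":0,"xyz":[0,0,0],"turn":0},
    {"gripper":0,"xyz":[0,0,0],"turn":0}
  ],
  "newtons": 12
}}

```text
t: 12.92
eef_pos: [0.4005, 0.0109, 0.1109]
orientation: [0.0, 0.999, 0.036, 0.0]
force: [-0.1, 0.1, -1.5]
width: 0.0138
gripper_force: 12.0
```

Emit:
{"api": "drive_tool", "payload": {
  "deltas": [
    {"gripper":0,"xyz":[0,0,0],"turn":0},
    {"gripper":0,"xyz":[0,0,0],"turn":0}
  ],
  "newtons": 8
}}

```text
t: 13.18
eef_pos: [0.4003, 0.0109, 0.1107]
orientation: [0.0, 0.999, 0.036, 0.0]
force: [-0.1, -0.3, -1.5]
width: 0.0136
gripper_force: 8.0
```

```bash
python3 - <<'E'
from h import *
o=bot.observe();print(o['t'],o['eef_pos'],o['force'],o['gripper_force'])
a=snap('wrist','w9.png');print(balls(a))
E
```

```text
13.175 [0.40029826 0.01093594 0.11072218] [-0.05644816 -0.25022208 -1.46940159] 7.9997818171978
[((26, 10), 1146), ((479, 27), 152), ((5, 114), 360), ((299, 148), 746), ((334, 148), 746), ((631, 179), 362)]
```

Emit:
{"api": "drive_tool", "payload": {
  "deltas": [
    {"gripper":0,"xyz":[0,0,0],"turn":0},
    {"gripper":0,"xyz":[0,0,0],"turn":0},
    {"gripper":0,"xyz":[0,0,0],"turn":0},
    {"gripper":0,"xyz":[0,0,0],"turn":0}
  ],
  "newtons": 7
}}

```text
t: 13.72
eef_pos: [0.4004, 0.0109, 0.1107]
orientation: [0.0, 0.999, 0.036, 0.0]
force: [-0.1, 0.6, -1.0]
width: 0.0138
gripper_force: 7.0
```

```bash
python3 - <<'E'
from h import *
o=bot.observe();print(o['t'],o['eef_pos'],o['force'],o['gripper_force'])
a=snap('wrist','w10.png');print(balls(a))
E
```

```text
13.725 [0.40039986 0.01093466 0.11071541] [-0.05386511  0.59736625 -1.01190807] 6.997862085700035
[((26, 10), 1158), ((5, 114), 360), ((301, 114), 445), ((330, 114), 437), ((630, 179), 377)]
```

```bash
python3 - <<'E'
from h import *
c=bot.camera_info('wrist');o=-np.array(c['R']).T@c['t'];print(o)
for z in(.02,.05):
  for u in(301,330):
    p=fray(c,u,114,z);d=np.linalg.norm(p-o);print(p,'expected area',np.pi*(13/d/1000*309.7)**2)
cv2.imwrite('pics/w10c.png',cv2.resize(cv2.imread('pics/w10.png')[0:250,160:480],None,fx=2.4,fy=2.4))
E
```

```text
[0.47269588 0.01680795 0.30223345]
[0.4759 0.0318 0.02  ] expected area 637.415315307883
[0.4777 0.0058 0.02  ] expected area 638.1246948414065
[0.4755 0.0302 0.05  ] expected area 798.0637143851926
[0.4772 0.0069 0.05  ] expected area 798.9245711032701
```

View pics/w10c.png

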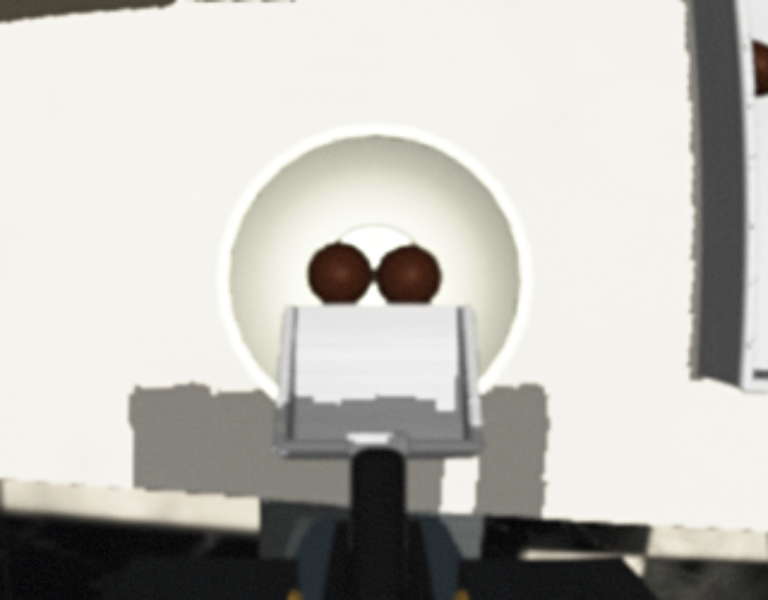

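The picture shows both chocolates resting at the bowl centre, (340,275) and (408,275), the scoop nose-down on the bowl's rim, and the third still in the tray. I'll grip firmly, lift straight out, and go to a free spot of counter.

Emit:
{"api": "drive_tool", "payload": {
  "deltas": [
    {"gripper":0,"xyz":[0,0,0],"turn":0},
    {"gripper":0,"xyz":[0,0,0],"turn":0},
    {"gripper":0,"xyz":[0,0,-0.01],"turn":0},
    {"gripper":0,"xyz":[0,0,-0.03],"turn":0},
    {"gripper":0,"xyz":[0,0,-0.06],"turn":0},
    {"gripper":0,"xyz":[0,0,-0.1],"turn":0},
    {"gripper":0,"xyz":[0.02,-0.04,-0.1],"turn":0},
    {"gripper":0,"xyz":[0.04,-0.09,-0.1],"turn":0},
    {"gripper":0,"xyz":[0.07,-0.14,-0.1],"turn":0},
    {"gripper":0,"xyz":[0.09,-0.18,-0.1],"turn":0},
    {"gripper":0,"xyz":[0.102,-0.21,-0.1],"turn":0},
    {"gripper":0,"xyz":[0.102,-0.21,-0.06],"turn":0},
    {"gripper":0,"xyz":[0.102,-0.21,-0.02],"turn":0},
    {"gripper":0,"xyz":[0.102,-0.21,0.008],"turn":0},
    {"gripper":0,"xyz":[0.102,-0.21,0.008],"turn":0},
    {"gripper":0,"xyz":[0.102,-0.21,0.008],"turn":0}
  ],
  "newtons": 60
}}

```text
t: 15.78
eef_pos: [0.4879, 0.2282, 0.1041]
orientation: [-0.0, 0.999, 0.036, 0.001]
force: [-0.5, -0.5, -1.5]
width: 0.0128
gripper_force: 60.0
```

Emit:
{"api": "drive_tool", "payload": {
  "deltas": [
    {"gripper":0,"xyz":[0,0,0.01],"turn":0},
    {"gripper":0,"xyz":[-0.006,0,0.016],"turn":0},
    {"gripper":0,"xyz":[-0.013,0,0.022],"turn":0},
    {"gripper":0,"xyz":[-0.02,0,0.028],"turn":0},
    {"gripper":0,"xyz":[-0.026,0,0.034],"turn":0},
    {"gripper":0,"xyz":[-0.032,0,0.04],"turn":0},
    {"gripper":0,"xyz":[-0.037,0,0.045],"turn":0},
    {"gripper":0,"xyz":[-0.042,0,0.05],"turn":0},
    {"gripper":0,"xyz":[-0.045,0,0.054],"turn":0},
    {"gripper":0,"xyz":[-0.045,0,0.056],"turn":0},
    {"gripper":0,"xyz":[-0.045,0,0.056],"turn":0},
    {"gripper":0,"xyz":[-0.045,0,0.056],"turn":0}
  ],
  "newtons": 12
}}

```text
t: 17.27
eef_pos: [0.4415, 0.2245, 0.0469]
orientation: [0.0, 0.999, 0.036, -0.001]
force: [-2.5, -0.6, 5.9]
width: 0.0139
gripper_force: 12.0
```

```bash
python3 - <<'E'
from h import *
o=bot.observe();print(o['t'],o['eef_pos'],o['force'],o['gripper_force'],o['width'])
a=snap('wrist','w11.png')
# compare pan edges with level held pose (w2): gradient columns/rows
for f in('w2','w11'):
    g=cv2.imread(f'pics/{f}.png',0).astype(int)
    print(f,'cols row125',[int(x)+250 for x in np.where(abs(np.diff(g[125,250:380]))>25)[0]],'rows col300',[int(x)+60 for x in np.where(abs(np.diff(g[60:200,300]))>12)[0]],'col340',[int(x)+60 for x in np.where(abs(np.diff(g[60:200,340]))>12)[0]])
E
```

```text
17.275 [0.44145198 0.22446527 0.04693488] [-2.51525226 -0.55714542  5.88146942] 12.000474035739899 0.013901046782852367
w2 cols row125 [275, 276, 278, 279, 352, 353, 354, 356, 357] rows col300 [156, 157, 158, 159, 160, 161, 162, 163, 164, 166, 167, 168] col340 [156, 157, 158, 159, 161, 162, 163, 167, 168]
w11 cols row125 [275, 276, 278, 279, 354, 355, 356, 357, 358, 363] rows col300 [158, 159, 160, 161, 162, 163, 164, 165, 167, 168, 169, 170] col340 [158, 159, 160, 161, 164]
```

The scoop's outline matches the level reference within 2 px. I'll open and withdraw upward.

Emit:
{"api": "drive_tool", "payload": {
  "deltas": [
    {"gripper":0.03,"xyz":[0,0,0],"turn":0},
    {"gripper":0.06,"xyz":[0,0,0],"turn":0},
    {"gripper":0.06,"xyz":[0,0,0],"turn":0},
    {"gripper":0.06,"xyz":[0,0,0],"turn":0},
    {"gripper":0.06,"xyz":[0,0,-0.01],"turn":0},
    {"gripper":0.06,"xyz":[0,0,-0.04],"turn":0},
    {"gripper":0.06,"xyz":[0,0,-0.09],"turn":0},
    {"gripper":0.06,"xyz":[0,0,-0.14],"turn":0},
    {"gripper":0.06,"xyz":[0,0,-0.14],"turn":0},
    {"gripper":0.06,"xyz":[0,0,-0.14],"turn":0}
  ]
}}

```text
t: 18.58
eef_pos: [0.4414, 0.2243, 0.1865]
orientation: [0.0, 0.999, 0.036, -0.0]
force: [-0.3, -0.0, -1.2]
width: 0.06
gripper_force: 0.0
```

```bash
python3 - <<'E'
from h import *
o=bot.observe();print(o['t'],o['eef_pos'],o['force'],o['width'])
c=bot.camera_info('wrist');a=snap('wrist','w12.png');print(balls(a))
for u,v in [b[0] for b in balls(a)]: print((u,v),fray(c,u,v,.02))
g=cv2.cvtColor(a,cv2.COLOR_RGB2GRAY).astype(int)
t=bot.camera('top');cv2.imwrite('pics/t3.png',t[:,:,::-1]);t1=cv2.imread('pics/t1.png')[:,:,::-1]
# scoop outline in the wrist view: predicted nose/back corners for flat scoop
K=np.array(c['intrinsics']);yaw=np.radians(4.1)
def fp(X):
    p=np.array(c['R'])@X+c['t'];th=np.arccos(p[2]/np.linalg.norm(p));return K[0,0]*th*p[:2]/np.hypot(*p[:2])+K[:2,2]
for x,y,z in [(27.5,32,10),(27.5,-32,10),(-27.5,32,28),(-27.5,-32,28),(-109,0,74)]:
    q=np.array([65+x,y])/1000;w=np.array([.4415+q[0]*np.cos(yaw)-q[1]*np.sin(yaw),.2245+q[0]*np.sin(yaw)+q[1]*np.cos(yaw),z/1000]);print((x,y,z),fp(w).round(1))
for v in(100,110,120,130): print(v,[int(x)+260 for x in np.where(abs(np.diff(g[v,260:380]))>20)[0]])
print('col300',[int(x)+60 for x in np.where(abs(np.diff(g[60:200,300]))>8)[0]])
# top-view: has the bowl, jar, tamper, cup region changed?
for n,(u,v,w) in dict(bowl=(306,220,24),jar=(309,160,14),tamper=(437,222,15),cup=(155,219,18)).items():
    A=t1[v-w:v+w,u-w:u+w].mean(2).astype(np.float32);B=t[v-w:v+w,u-w:u+w].mean(2).astype(np.float32);print(n,cv2.phaseCorrelate(A,B),abs(A-B).mean())
E
```

```text
18.575 [0.44143613 0.2242558  0.18649834] [-0.27001734 -0.04211899 -1.23631763] 0.06004159019088437
[((309, 42), 13342), ((125, 135), 1880), ((15, 162), 321), ((472, 164), 190), ((489, 166), 167)]
(309, 42) [0.6031 0.2462 0.02  ]
(125, 135) [0.4873 0.4823 0.02  ]
(15, 162) [0.4467 0.7536 0.02  ]
(472, 164) [0.4789 0.0305 0.02  ]
(489, 166) [0.4792 0.0038 0.02  ]
(27.5, 32, 10) [290.5 101.9]
(27.5, -32, 10) [345.  101.9]
(-27.5, 32, 28) [289.5 149.4]
(-27.5, -32, 28) [345.9 149.5]
(-109, 0, 74) [317.6 231.8]
100 []
110 [288, 293, 339, 340, 341, 342]
120 [291, 293, 339, 340, 342]
130 [291, 293, 339, 340, 342]
col300 [61, 62, 63, 143, 144, 145, 146, 148, 149, 150]
bowl ((0.4280206984500836, 0.7461402508281374), 0.23345028857390085) 13.400173
jar ((-0.01142918728388942, 0.009382678740688988), 0.9935286007987129) 3.558248
tamper ((0.05152176634421579, -0.031005343689285425), 0.9964691906505161) 3.6559255
cup ((-0.4561369493137093, 0.0039659129013820404), 0.47015883138886205) 27.071247
```

```bash
python3 -c "
from cell import bot
print(bot.close_job())"
```

```text
the job is handed in; nothing more can be done
None
```

The job is handed in, but no verdict came back. Two chocolates were scooped together and tipped into the bowl, the third is still in the tray, and the scoop lies flat and released on the counter by about 18.6 s.

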